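# Roll two piston pins onto the measuring line

### The job

Two steel piston pins lie on the rubber mat, one either side of the white line. With the fingers, push the thick pin so that it rolls across the mat until it lies at rest lengthwise on the line, centred over it; then roll the slim pin onto the line in the same way, the two ending one after the other along it. Never lift or carry a pin, and leave the other things where they are.

Things in the scene. Friction and masses are not known exactly. Their poses are not given: they have to be found in the camera images.
- line_mid (a point): the middle of the white marked line (3 mm wide, 250 mm long), on the top face of a fixed dark grey rubber mat (270 x 320 x 4 mm, so this point is 4 mm above the table). Its x axis runs along the line, its y axis across it in the plane of the mat, z up; the mat reaches 135 mm from this point along x and 160 mm along y, either way
- thick_pin: steel piston pin, 30 mm in diameter, 80 mm long, 0.15 to 0.31 kg, lying 65 to 100 mm to one side of the line, parallel to it within 0.08 rad. Origin at its centre, on its axis, 15 mm above the mat; x axis along the cylinder, y and z turn as it rolls. Oiled (friction about 0.3): pushed square from the side it rolls, slipping on the finger, and rests soon after a slow push
- slim_pin: steel piston pin, 20 mm in diameter, 70 mm long, 0.08 to 0.17 kg, lying likewise on the other side of the line and some 130 mm farther along it, so that both fit on the line without shifting lengthwise. Origin at its centre, on its axis, 10 mm above the mat; x axis along the cylinder, y and z turn as it rolls. Oiled, rolls in the same way
- bearing_ring: bystander: a steel bearing ring, 42 mm outside diameter, 14 mm high, lying flat on the mat beyond the line from one of the pins, 90 to 115 mm from the line. Origin at the centre of its underside
- gauge_block: bystander: a steel block 35 x 30 x 20 mm on the mat beyond the line from the other pin, 90 to 115 mm from the line. Origin at the centre of its underside
- piston: bystander: an aluminium piston, 54 mm in diameter, 52 mm high, standing left of the mat. Origin at the centre of its underside
- oil_jar: bystander: a small amber jar, 50 mm in diameter, 65 mm high, standing right of the mat. Origin at the centre of its underside
- wrench: bystander: a steel wrench 170 mm long, lying right of the mat. Origin in its middle, on its underside
- v_block: bystander: a dark steel V-block, 60 x 50 x 38 mm, left of the mat. Origin at the centre of its underside
Things that resemble listed ones, but are neither listed nor needed, are in the scene too. Leave any pink, purple or yellow look-alike of the slim_pin alone.

How it is judged (in metres and radians):
On the way, in this order (a step that is already met when the one before it is completed fails the run):
1. the thick pin has rolled at least a third of a turn on the mat (angle between thick_pin's own z axis and vertical above 2 rad and height (world z) of thick_pin below 0.024 m).
2. the thick pin lies at rest on the line (y of thick_pin in the frame of line_mid between -0.006 and 0.006 m and x of thick_pin in the frame of line_mid between -0.105 and 0.105 m and angle between the x axis of thick_pin and the x axis of line_mid, either way round below 0.12 rad and height (world z) of thick_pin between 0.016 and 0.022 m and linear speed of thick_pin below 0.01 m/s), for 0.2 s.
3. the slim pin has rolled at least a third of a turn on the mat (angle between slim_pin's own z axis and vertical above 2 rad and height (world z) of slim_pin below 0.019 m).
At the end, for the whole second after the job is handed in: both pins lie at rest on the mat along the white line: each axis within 6 mm of the line's middle and within 0.12 rad (7 degrees) of its direction, no pin's centre beyond 105 mm from the line's midpoint; the bystanders are within 12 mm of where they were (all of step 2 and y of slim_pin in the frame of line_mid between -0.006 and 0.006 m and x of slim_pin in the frame of line_mid between -0.105 and 0.105 m and angle between the x axis of slim_pin and the x axis of line_mid, either way round below 0.12 rad and height (world z) of slim_pin between 0.011 and 0.017 m and linear speed of slim_pin below 0.01 m/s and distance of each of bearing_ring, gauge_block, piston, oil_jar, wrench, v_block from where it was at the start of the episode below 0.012 m); the robot touches nothing.
It fails at once if the thick pin is lifted or ridden up more than 8 mm (height (world z) of thick_pin above 0.027 m).
It fails at once if the slim pin is lifted or ridden up more than 8 mm (height (world z) of slim_pin above 0.022 m).
It fails at once if another thing is moved more than 12 mm (distance of any of bearing_ring, gauge_block, piston, oil_jar, wrench, v_block from where it was at the start of the episode above 0.012 m).
It also fails if it takes over 51 s, if anything falls off the work surface, if the arm or the gripper's body presses on something with over 40 N, if the wrist force passes 120 N, or if a joint passes its speed limit or range.

### The arm

A 6-joint arm with a two-finger parallel gripper is mounted at the origin on the work surface. World frame = base frame: x ahead of the robot, y to its left, z up, the work surface at z = 0. Lengths are in m, angles in degrees, forces in N, time in s.
With the tool pointing down it reaches from about 0.375 to 0.9 m from the base axis. Payload 3.1 kg.
Tool frame: the origin (TCP) lies at the very end of the fingers, on their centre line; the grasp point (between the pads) lies bot.grip_point_offset behind it (bot.grip_point_offset is the distance from the TCP to the grasp point, in m); z points along the fingers, y is the line along which they close (so a half turn about z gives the same grasp; the last joint's range is limited). The gripper opens to 87 mm and grips with 3 to 60 N. Pads are 19 mm wide; open, the fingers measure 117 mm over their backs; the gripper's body (75 mm by 190 mm) begins 51 mm behind the grasp point.
Start: joints at [-73.539, 30.224, 82.088, -0, 67.689, -10.227], TCP at [0.281, -0.558, 0.223] pointing down, gripper open.
Joint ranges: [-176.69, 176.69], [-43.24, 126.21], [12.49, 139.97], [-82, 262], [0, 151.66], [-163.58, 163.58]. Speed limits (degrees/s): [159.86, 159.86, 180, 180, 180, 180].

### API

Orientations are given as a 3x3 rotation matrix whose columns are the frame's x, y, z axes.
In Python, from rig import bot, viewer, ticket gives the robot as it stands.
- The arm moves only by the tool servo_tool, never from a script. Its argument "targets" is a list of rows, each an object with "offset": the shift along the tool's x, y, z in m, a list of three; "dr": the turn, a rotation vector about the tool's x, y, z in degrees, a list of three. In form: [{"offset": [x, y, z], "dr": [ax, ay, az]}, ...]. A call has 1 to 20 rows; each row is the pose to reach, as a shift and turn from the pose commanded when the call began, along the tool's axes at that moment; what a row does not reach only later rows make up. A row lasts 1/12 s, in which the tool goes at most 41.7 mm and 7.16 degrees, less where a joint would pass 70% of its speed; a pose out of reach is approached as far as the arm can. A call with a gripper value outside its range is refused whole. "gripper" is the gripper command: -1 is fully open, 1 is shut, values between are in proportion, set as the call begins (left out, the last holds). The fingers move at their own pace and stop on an object; the grip force is fixed at half the most. Time passes only in rows, so rows that repeat a pose let the fingers close. It gives the time, the measured TCP pose, the force, the opening and the grip force at its end, in the units of the state.
- bot.read_state(): the state, without advancing time (a new reading comes with each control period).
- viewer.capture(name): name is "side" or "top"; returns a dict with "color" (384x512x3 uint8, red, green, blue), "camera_matrix" (3x3 intrinsics, pixels), "R" (3x3) and "t" (3): a world point X has camera coordinates R X + t. Camera axes: x right, y down, z forward; pixel columns grow to the right and rows downward; lengths in m; the calibration is good to about 2 mm. A picture is of the moment at which its call begins. There is no depth.
- ticket.hand_in(): hands the job in; it is judged then, once.
The state is a dict: "time_s": time; "joint_positions": joint angles; "qvel": joint speeds; "tau": joint torques, N m; "position": TCP position; "tcp_rot": TCP orientation; "force": force on the tool from outside, world axes, zero at the start; "moment": the same for the moment, N m; "opening": opening from 0.0 (shut) to 1.0 (fully open); "grasp_force": force on a finger pad.
Only numpy, scipy, OpenCV 4.12 (cv2) and the standard library are available. Lean on these libraries where they do the work, as an engineer would, in place of code of your own. Each camera call takes 0.05 s, during which the arm holds its last target. There are 200 camera calls.

## Working session

There is one attempt and no reset: what is moved stays moved. The work goes in short steps, Python scripts to look and compute and a tool call to move; the robot and the scene stay as the last step left them, time stands still between calls to the robot, and variables do not carry over. Pictures are saved under pics/ and viewed, at most 10 in all, crops included, and the job is handed in when it is done.

Besides the shell and the picture viewer there is one more tool, called after "Call:" by a JSON object that holds its "name" and its "arguments". servo_tool: Moves the arm, as the interface text tells. Its arguments: {"type":"object","properties":{"targets":{"type":"array"},"gripper":{"type":"number"}},"required":["targets"]}

```bash
mkdir -p pics; python3 - <<'E'
from rig import bot, viewer
import cv2,numpy as np
s=bot.read_state(); print(s['time_s'],s['position'],np.round(s['tcp_rot'],3),s['opening'],bot.grip_point_offset)
for n in ("top","side"):
    c=viewer.capture(n); np.savez(f'pics/{n}.npz',**c)
    cv2.imwrite(f'pics/{n}0.png',cv2.resize(c['color'][:,:,::-1],(800,600),interpolation=cv2.INTER_CUBIC)); print(n,c['camera_matrix'],np.round(c['R'],3),c['t'])
E
```

```text
0.0 [ 0.28051939 -0.55771669  0.22155821] [[ 0.893  0.449 -0.001]
 [ 0.449 -0.893  0.002]
 [ 0.    -0.002 -1.   ]] 0.9984952034526725 0.0187
top [[353.70440422   0.         261.52682418]
 [  0.         353.70440422 186.65649281]
 [  0.           0.           1.        ]] [[-0.008 -1.     0.03 ]
 [-0.99   0.004 -0.139]
 [ 0.139 -0.031 -0.99 ]] [-0.02587254  0.61926462  0.89618618]
side [[377.12861105   0.         262.21391872]
 [  0.         377.12861105 190.52805281]
 [  0.           0.           1.        ]] [[ 0.807 -0.591  0.009]
 [-0.347 -0.486 -0.802]
 [ 0.478  0.644 -0.597]] [-0.47951301  0.23316405  1.04880906]
```

View pics/top0.png

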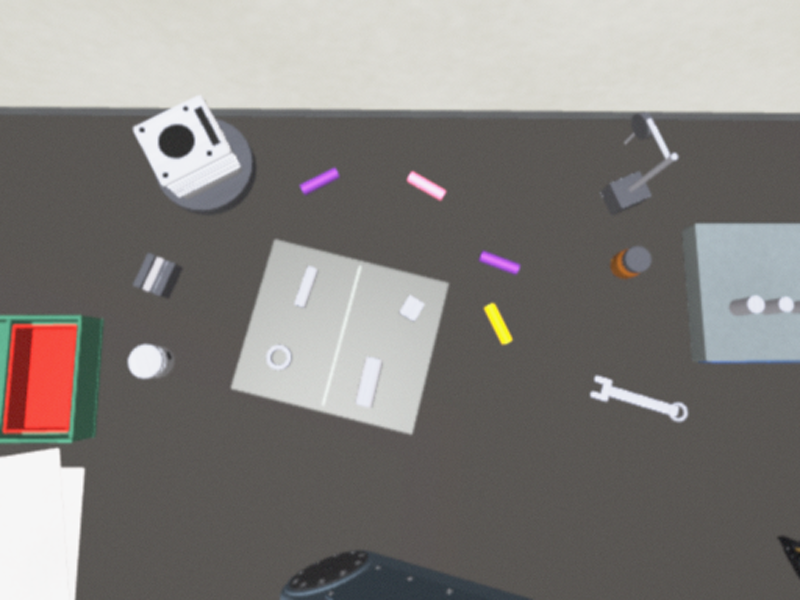

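View pics/side0.png

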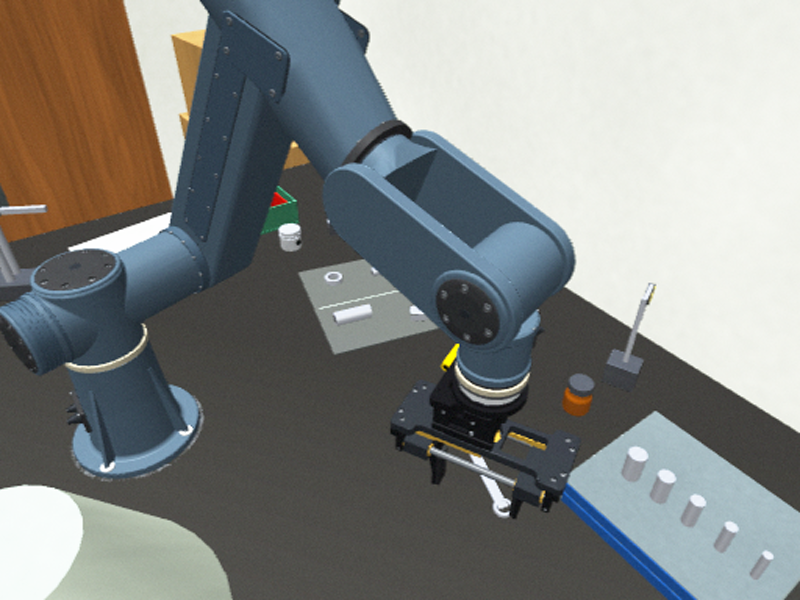

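The top view (800x600) shows the line from (360,266) to (324,404). The thick pin is at (370,382), the slim pin at (306,287), the ring at (279,357) and the gauge block at (412,308). Next I'll turn these into world positions.

```bash
cat > h.py <<'E'
import numpy as np, cv2
from rig import bot, viewer
def ray(c,uv,z):
    R,t=np.array(c['R']),np.array(c['t']); o=-R.T@t
    d=R.T@np.linalg.solve(c['camera_matrix'],[uv[0],uv[1],1.]); return (o+d*(z-o[2])/d[2])[:2]
def blobs(c,thr):
    g=cv2.cvtColor(np.array(c['color']),cv2.COLOR_RGB2GRAY)
    m=np.zeros_like(g); m[150:282,145:290]=255
    b=((g>thr)&(m>0)).astype(np.uint8)
    n,l,st,ce=cv2.connectedComponentsWithStats(b); out=[]
    for i in range(1,n):
        if st[i,4]<25: continue
        ys,xs=np.where(l==i); p=np.c_[xs,ys].astype(np.float32); r=cv2.minAreaRect(p)
        vx,vy,_,_=cv2.fitLine(p,cv2.DIST_L2,0,.01,.01).ravel()
        out.append((ce[i],r,np.array([vx,vy]),int(st[i,4])))
    return out
def line_frame(pts,c):  # two px ends
    a,b=[ray(c,p,.004) for p in pts]; return (a+b)/2,(b-a)/np.linalg.norm(b-a),np.linalg.norm(b-a)
E
cat > look.py <<'E'
from h import *
import sys
c=viewer.capture('top')
cv2.imwrite(sys.argv[1],cv2.resize(c['color'][150:282,150:290,::-1],None,fx=4,fy=4,interpolation=cv2.INTER_CUBIC)) if len(sys.argv)>1 else 0
for ce,r,v,a in blobs(c,195):
    h=max(r[1])
    mid=np.array(r[0])
    row=[a,np.round(ce,1),np.round(r[1],1)]
    for z in (.004,.014,.019):
        p,q,k=[ray(c,x,z) for x in (ce,ce-v*h/2,ce+v*h/2)]
        d=q-k; row+=[np.round(p,4),round(float(np.degrees(np.arctan2(d[1],d[0])))%180,1),round(float(np.linalg.norm(d)),3)]
    print(*row)
E
python3 look.py pics/crop1.png
```

```text
8311 [217.7 226.9] [117.2  96.4] [0.5146 0.089 ] 83.9 0.318 [0.5143 0.0881] 83.9 0.314 [0.5142 0.0876] 83.9 0.313
```

View pics/crop1.png

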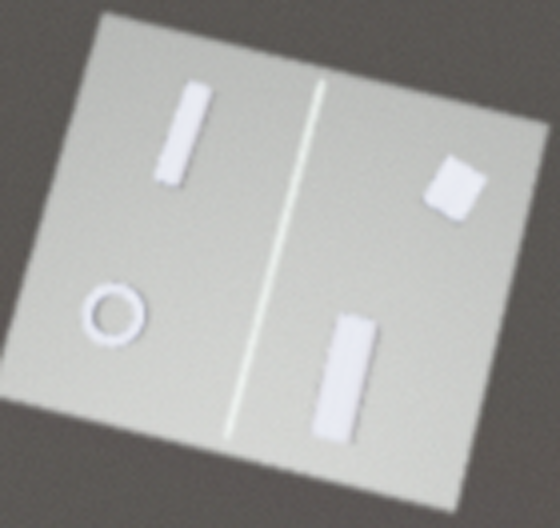

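The crop shows both pins clear of the line, with the ring at (114,315) and the block at (456,188). My threshold caught the whole mat, so I'll raise it.

```bash
sed -i 's/blobs(c,195)/blobs(c,float(sys.argv[2]))/' look.py; for t in 217 222; do echo $t; python3 look.py /tmp/a.png $t; done
```

```text
217
147 [195.1 182.9] [ 5.7 25.3] [0.6359 0.1523] 161.6 0.07 [0.6343 0.1507] 161.6 0.069 [0.6336 0.15  ] 161.6 0.069
232 [216.8 219.2] [ 3.1 92.2] [0.5356 0.0916] 165.5 0.249 [0.5351 0.0906] 165.5 0.247 [0.5349 0.0902] 165.5 0.246
141 [263.2 196.7] [11.  12.7] [ 0.5967 -0.0353] 149.9 0.035 [ 0.5956 -0.0349] 149.9 0.035 [ 0.595  -0.0347] 149.9 0.035
101 [178.  228.2] [15. 14.] [0.5119 0.1962] 162.4 0.04 [0.5117 0.1942] 162.4 0.04 [0.5116 0.1932] 162.4 0.039
299 [235.1 244.2] [ 9.5 31.8] [0.4678 0.0417] 166.7 0.085 [0.468  0.0413] 166.7 0.084 [0.4681 0.0411] 166.7 0.083
222
138 [195.  183.1] [ 5.4 25. ] [0.6354 0.1525] 161.3 0.069 [0.6339 0.1509] 161.3 0.068 [0.6332 0.1501] 161.3 0.068
168 [216.4 220.6] [ 2.5 91.2] [0.5317 0.0926] 165.4 0.247 [0.5313 0.0917] 165.4 0.244 [0.531  0.0912] 165.4 0.243
129 [263.3 196.7] [10.6 12. ] [ 0.5965 -0.0356] 152.6 0.033 [ 0.5954 -0.0352] 152.6 0.033 [ 0.5949 -0.035 ] 152.6 0.033
83 [177.5 228.2] [14. 14.] [0.5119 0.1974] 135.6 0.037 [0.5117 0.1953] 135.6 0.037 [0.5116 0.1943] 135.6 0.036
273 [235.1 244.1] [ 8.9 31. ] [0.4682 0.0417] 166.4 0.083 [0.4684 0.0412] 166.4 0.082 [0.4685 0.041 ] 166.4 0.081
```

Call:
{"name": "servo_tool", "arguments": {"targets": [{"offset": [0.409,-0.419,0.1225],"dr": [0,0,-48.8]},{"offset": [0.409,-0.419,0.1225],"dr": [0,0,-48.8]},{"offset": [0.409,-0.419,0.1225],"dr": [0,0,-48.8]},{"offset": [0.409,-0.419,0.1225],"dr": [0,0,-48.8]},{"offset": [0.409,-0.419,0.1225],"dr": [0,0,-48.8]},{"offset": [0.409,-0.419,0.1225],"dr": [0,0,-48.8]},{"offset": [0.409,-0.419,0.1225],"dr": [0,0,-48.8]},{"offset": [0.409,-0.419,0.1225],"dr": [0,0,-48.8]},{"offset": [0.409,-0.419,0.1225],"dr": [0,0,-48.8]},{"offset": [0.409,-0.419,0.1225],"dr": [0,0,-48.8]},{"offset": [0.409,-0.419,0.1225],"dr": [0,0,-48.8]},{"offset": [0.409,-0.419,0.1225],"dr": [0,0,-48.8]},{"offset": [0.409,-0.419,0.1225],"dr": [0,0,-48.8]},{"offset": [0.409,-0.419,0.1225],"dr": [0,0,-48.8]},{"offset": [0.409,-0.419,0.1225],"dr": [0,0,-48.8]},{"offset": [0.409,-0.419,0.1225],"dr": [0,0,-48.8]},{"offset": [0.409,-0.419,0.1225],"dr": [0,0,-48.8]},{"offset": [0.409,-0.419,0.1225],"dr": [0,0,-48.8]}], "gripper": 0.4}}

```text
time_s: 1.75
position: [0.4581, -0.0009, 0.1002]
tcp_rot: [[0.251, 0.968, 0.0], [0.968, -0.251, -0.0], [-0.0, 0.0, -1.0]]
force: [0.4, 0.5, -0.0]
opening: 0.3
grasp_force: 0.0
```

```bash
cat > st.py <<'E'
from h import *
s=bot.read_state(); p=np.array(s['position']); R=np.array(s['tcp_rot'])
M=np.array([.535,.0916]); u=np.array([.968,-.250]); n=np.array([.250,.968])
print('t',round(s['time_s'],2),'pos',np.round(p,4),'along,across',np.round([(p[:2]-M)@u,(p[:2]-M)@n],4),'yaw',round(float(np.degrees(np.arctan2(R[1,0],R[0,0]))),2),'z',np.round(R[:,2],4),'F',np.round(s['force'],1),'op',round(s['opening'],3))
E
python3 st.py
```

```text
t 1.75 pos [ 0.4581 -0.0009  0.1002] along,across [-0.0513 -0.1088] yaw 75.48 z [ 3.e-04 -4.e-04 -1.e+00] F [ 0.4  0.5 -0. ] op 0.3
```

Call:
{"name": "servo_tool", "arguments": {"targets": [{"offset": [0,0,0.03],"dr": [0,0,0]},{"offset": [0,0,0.06],"dr": [0,0,0]},{"offset": [0,0,0.08],"dr": [0,0,0]},{"offset": [0,0,0.092],"dr": [0,0,0]},{"offset": [0,0,0.092],"dr": [0,0,0]},{"offset": [0.006,0,0.092],"dr": [0,0,0]},{"offset": [0.012,0,0.092],"dr": [0,0,0]},{"offset": [0.015,0,0.092],"dr": [0,0,0]},{"offset": [0.017,0,0.092],"dr": [0,0,0]},{"offset": [0.019,0,0.092],"dr": [0,0,0]},{"offset": [0.021,0,0.092],"dr": [0,0,0]},{"offset": [0.023,0,0.092],"dr": [0,0,0]},{"offset": [0.025,0,0.092],"dr": [0,0,0]},{"offset": [0.027,0,0.092],"dr": [0,0,0]},{"offset": [0.029,0,0.092],"dr": [0,0,0]},{"offset": [0.031,0,0.092],"dr": [0,0,0]},{"offset": [0.033,0,0.092],"dr": [0,0,0]},{"offset": [0.035,0,0.092],"dr": [0,0,0]},{"offset": [0.036,0,0.092],"dr": [0,0,0]},{"offset": [0.037,0,0.092],"dr": [0,0,0]}]}}

```text
time_s: 3.42
position: [0.4672, 0.0357, 0.008]
tcp_rot: [[0.25, 0.968, -0.0], [0.968, -0.25, 0.0], [-0.0, -0.0, -1.0]]
force: [0.6, -1.0, 0.4]
opening: 0.301
grasp_force: 0.2
```

```bash
python3 st.py; python3 look.py pics/c2.png 217 | cut -c1-120; python3 - <<'E'
import cv2
E
```

```text
t 3.42 pos [0.4672 0.0357 0.008 ] along,across [-0.0516 -0.0711] yaw 75.5 z [-1.e-04  0.e+00 -1.e+00] F [ 0.6 -1.   0.4] op 0.301
187 [195.  182.8] [ 7.1 26.9] [0.6362 0.1525] 160.9 0.074 [0.6347 0.1509] 160.9 0.074 [0.6339 0.1501] 160.9 0.073
1717 [188.5 228.5] [ 39.4 111.6] [0.5111 0.1679] 127.3 0.297 [0.5109 0.1661] 127.3 0.293 [0.5108 0.1653] 127.3 0.292
170 [263.2 196.5] [12.5 13.9] [ 0.5971 -0.0354] 156.0 0.039 [ 0.5959 -0.035 ] 156.0 0.038 [ 0.5954 -0.0349] 156.0 0.038
54 [241.2 223.4] [12.1  4.6] [0.5238 0.0253] 75.7 0.033 [0.5235 0.025 ] 75.7 0.033 [0.5233 0.0249] 75.7 0.033
61 [266.7 252.4] [ 3.3 34.6] [ 0.4452 -0.0435] 168.1 0.092 [ 0.4457 -0.0431] 168.1 0.091 [ 0.4459 -0.0429] 168.1 0.091
```

View pics/c2.png

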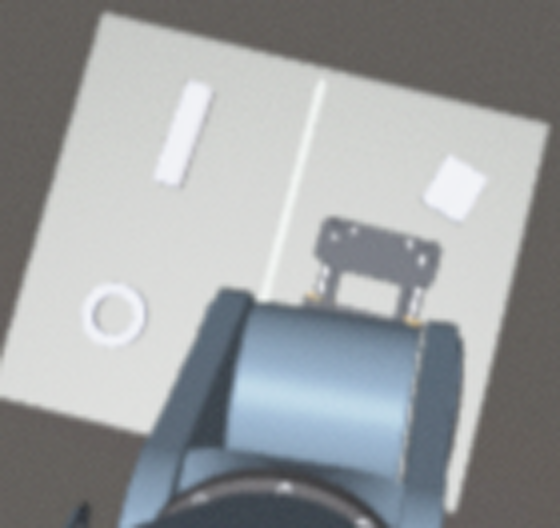

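The arm hides the thick pin from the top camera, but the ~1 N force suggests contact. I'll push on, stop short of the line, then retract and look.

Call:
{"name": "servo_tool", "arguments": {"targets": [{"offset": [0.002,0,0],"dr": [0,0,0]},{"offset": [0.004,0,0],"dr": [0,0,0]},{"offset": [0.006,0,0],"dr": [0,0,0]},{"offset": [0.008,0,0],"dr": [0,0,0]},{"offset": [0.01,0,0],"dr": [0,0,0]},{"offset": [0.012,0,0],"dr": [0,0,0]},{"offset": [0.014,0,0],"dr": [0,0,0]},{"offset": [0.016,0,0],"dr": [0,0,0]},{"offset": [0.018,0,0],"dr": [0,0,0]},{"offset": [0.02,0,0],"dr": [0,0,0]},{"offset": [0.022,0,0],"dr": [0,0,0]},{"offset": [0.024,0,0],"dr": [0,0,0]},{"offset": [0.026,0,0],"dr": [0,0,0]},{"offset": [0.028,0,0],"dr": [0,0,0]},{"offset": [0.0295,0,0],"dr": [0,0,0]},{"offset": [0.031,0,0],"dr": [0,0,0]},{"offset": [0.032,0,0],"dr": [0,0,0]},{"offset": [0.033,0,0],"dr": [0,0,0]},{"offset": [0.0335,0,0],"dr": [0,0,0]},{"offset": [0.034,0,0],"dr": [0,0,0]}]}}

```text
time_s: 5.13
position: [0.4757, 0.0685, 0.008]
tcp_rot: [[0.251, 0.968, -0.0], [0.968, -0.251, -0.0], [-0.0, -0.0, -1.0]]
force: [0.4, 0.3, 0.8]
opening: 0.304
grasp_force: 0.1
```

```bash
python3 st.py; python3 - <<'E'
from h import *
c=viewer.capture('side'); cv2.imwrite('pics/s3.png',cv2.resize(c['color'][150:240,180:320,::-1],None,fx=5,fy=5,interpolation=cv2.INTER_CUBIC))
E
```

```text
t 5.13 pos [0.4757 0.0685 0.008 ] along,across [-0.0516 -0.0372] yaw 75.49 z [-1.e-04 -0.e+00 -1.e+00] F [0.4 0.3 0.8] op 0.304
```

View pics/s3.png

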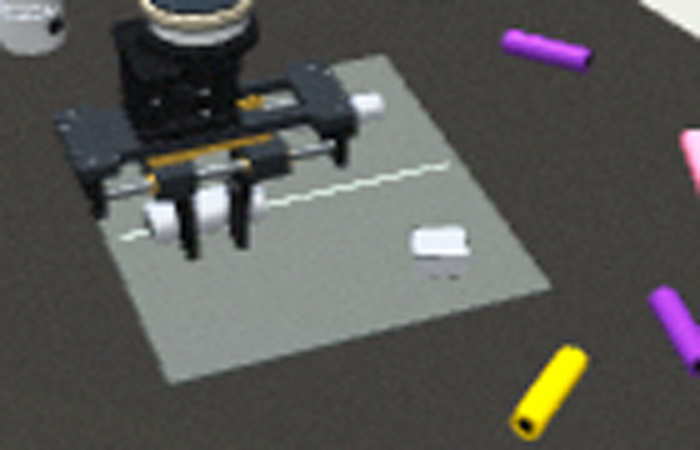

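The side view shows the thick pin near the line, held by both fingers, at about (205,210). I'll retract to the right for a clear top view.

Call:
{"name": "servo_tool", "arguments": {"targets": [{"offset": [-0.01,0,0],"dr": [0,0,0]},{"offset": [-0.03,0,-0.02],"dr": [0,0,0]},{"offset": [-0.06,0,-0.05],"dr": [0,0,0]},{"offset": [-0.09,0,-0.08],"dr": [0,0,0]},{"offset": [-0.13,0,-0.08],"dr": [0,0,0]},{"offset": [-0.17,0,-0.08],"dr": [0,0,0]},{"offset": [-0.2,0,-0.08],"dr": [0,0,0]},{"offset": [-0.2,0,-0.08],"dr": [0,0,0]}]}}

```text
time_s: 5.85
position: [0.4257, -0.1309, 0.0885]
tcp_rot: [[0.257, 0.966, 0.003], [0.966, -0.257, -0.003], [-0.002, 0.003, -1.0]]
force: [-0.4, -0.1, 0.3]
opening: 0.301
grasp_force: 0.0
```

```bash
cat > look2.py <<'E'
from h import *
import sys
M=np.array([.535,.0916]); u=np.array([.968,-.250]); n=np.array([.250,.968])
c=viewer.capture('top'); cv2.imwrite(sys.argv[1],cv2.resize(c['color'][150:282,150:290,::-1],None,fx=4,fy=4,interpolation=cv2.INTER_CUBIC))
# line across-position in the same picture: brightest column along rectified map
def rect(z):
    A,B=np.meshgrid(np.arange(-.13,.13,.0005),np.arange(-.13,.13,.0005))  # along, across
    X=np.stack([M[0]+A*u[0]+B*n[0],M[1]+A*u[1]+B*n[1],np.full(A.shape,z)],-1)@np.array(c['R']).T+c['t']
    q=X@np.array(c['camera_matrix']).T; q=q[...,:2]/q[...,2:]
    return cv2.remap(cv2.cvtColor(c['color'],cv2.COLOR_RGB2GRAY),q[...,0].astype(np.float32),q[...,1].astype(np.float32),cv2.INTER_CUBIC)
for z in (.004,.014,.019):
    g=rect(z); k,l,st,ce=cv2.connectedComponentsWithStats((g>218).astype(np.uint8))
    for i in range(1,k):
        if 1000<st[i,4]<16000:
            p=np.argwhere(l==i)[:,::-1].astype(np.float32); v=cv2.fitLine(p,cv2.DIST_L2,0,.01,.01).ravel(); r=cv2.minAreaRect(p)
            print('z',z,'along,across mm',np.round(ce[i]/2-130,1),'ang',round(float(np.degrees(np.arctan2(v[1],v[0]))),1),'size mm',np.round(np.array(r[1])/2,1))
E
python3 st.py; python3 look2.py pics/c3.png
```

```text
t 5.85 pos [ 0.4257 -0.1309  0.0885] along,across [-0.0502 -0.2428] yaw 75.12 z [ 0.0028 -0.0028 -1.    ] F [-0.4 -0.1  0.3] op 0.301
z 0.004 along,across mm [  91.6 -107.7] ang -16.7 size mm [31.2 36.1]
z 0.004 along,across mm [-25.8  -5. ] ang 2.3 size mm [ 26.  240.5]
z 0.004 along,across mm [82.7 84.1] ang -4.3 size mm [16.9 70.8]
z 0.004 along,across mm [-48.8  96.5] ang 15.4 size mm [41.5 40.9]
z 0.014 along,across mm [  90.4 -107.6] ang -16.8 size mm [30.8 36.1]
z 0.014 along,across mm [-25.5  -6. ] ang 2.3 size mm [ 25.  239.5]
z 0.014 along,across mm [81.6 82.1] ang -4.2 size mm [16.7 69.9]
z 0.014 along,across mm [-48.6  94.4] ang 13.6 size mm [40.5 40.9]
z 0.019 along,across mm [  89.8 -107.6] ang -16.6 size mm [30.7 35.7]
z 0.019 along,across mm [-25.3  -6.4] ang 2.3 size mm [ 25. 239.]
z 0.019 along,across mm [81.  81.2] ang -4.2 size mm [16.7 69.7]
z 0.019 along,across mm [-48.4  93.5] ang 12.7 size mm [40. 41.]
```

View pics/c3.png

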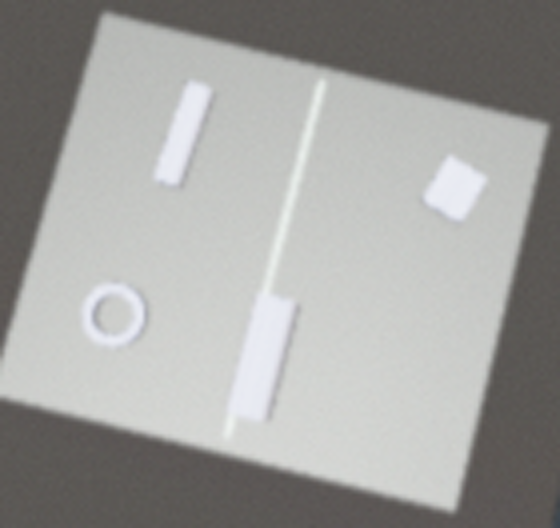

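The pin now lies just right of the line at about (265,355), merged with it in the threshold. I'll read averaged brightness profiles instead.

```bash
cat > prof.py <<'E'
exec(open('look2.py').read().split('for z in')[0])
def prof(z,a0,a1,b0,b1):
    g=rect(z).astype(float); i0,i1=[int((a/1000+.13)/.0005) for a in (a0,a1)]; j0,j1=[int((b/1000+.13)/.0005) for b in (b0,b1)]
    return np.arange(b0,b1,1),np.round(g[j0:j1:2,i0:i1].mean(1)).astype(int)
for nm,z,a0,a1,b0,b1 in eval(sys.argv[2]): 
    x,y=prof(z,a0,a1,b0,b1); print(nm); print(*[f'{i}:{j}' for i,j in zip(x,y)])
E
python3 prof.py /tmp/x.png "[('line',.004,0,110,-10,10),('thick hi',.019,-45,-25,-36,20),('thick lo',.019,-80,-60,-36,20),('slim',.014,75,90,62,104)]"
```

```text
line
-10:199 -9:199 -8:199 -7:199 -6:201 -5:205 -4:210 -3:217 -2:224 -1:230 0:233 1:231 2:226 3:219 4:211 5:205 6:201 7:199 8:198 9:199
thick hi
-36:208 -35:208 -34:208 -33:208 -32:208 -31:208 -30:207 -29:204 -28:198 -27:191 -26:185 -25:183 -24:187 -23:197 -22:209 -21:219 -20:226 -19:230 -18:232 -17:233 -16:234 -15:234 -14:234 -13:234 -12:234 -11:234 -10:235 -9:235 -8:235 -7:235 -6:235 -5:234 -4:234 -3:234 -2:234 -1:234 0:234 1:232 2:228 3:222 4:216 5:211 6:208 7:207 8:207 9:207 10:208 11:208 12:208 13:208 14:207 15:207 16:207 17:208 18:208 19:207
thick lo
-36:210 -35:211 -34:211 -33:211 -32:211 -31:210 -30:209 -29:206 -28:201 -27:193 -26:185 -25:183 -24:187 -23:198 -22:209 -21:219 -20:226 -19:231 -18:233 -17:234 -16:234 -15:234 -14:234 -13:234 -12:234 -11:234 -10:235 -9:235 -8:235 -7:235 -6:235 -5:234 -4:234 -3:234 -2:234 -1:234 0:234 1:232 2:228 3:223 4:217 5:212 6:210 7:209 8:209 9:210 10:210 11:210 12:210 13:211 14:211 15:211 16:211 17:211 18:210 19:210
slim
62:194 63:194 64:194 65:193 66:192 67:189 68:185 69:181 70:180 71:184 72:194 73:206 74:217 75:224 76:229 77:232 78:234 79:235 80:235 81:235 82:235 83:234 84:234 85:234 86:234 87:233 88:231 89:226 90:219 91:209 92:201 93:195 94:192 95:191 96:191 97:191 98:191 99:192 100:192 101:192 102:191 103:191
```

```bash
python3 st.py
```

```text
t 5.95 pos [ 0.425  -0.1265  0.0881] along,across [-0.052  -0.2387] yaw 75.26 z [-2.e-04  3.e-04 -1.e+00] F [-0.7 -0.4 -0.2] op 0.302
```

Call:
{"name": "servo_tool", "arguments": {"targets": [{"offset": [0.04,0,0],"dr": [0,0,0]},{"offset": [0.08,0,0],"dr": [0,0,0]},{"offset": [0.12,0,0],"dr": [0,0,0]},{"offset": [0.155,0,0.005],"dr": [0,0,0]},{"offset": [0.175,0,0.035],"dr": [0,0,0]},{"offset": [0.18,0,0.065],"dr": [0,0,0]},{"offset": [0.18,0,0.078],"dr": [0,0,0]},{"offset": [0.182,0,0.08],"dr": [0,0,0]},{"offset": [0.186,0,0.08],"dr": [0,0,0]},{"offset": [0.19,0,0.08],"dr": [0,0,0]},{"offset": [0.194,0,0.08],"dr": [0,0,0]},{"offset": [0.197,0,0.08],"dr": [0,0,0]},{"offset": [0.199,0,0.08],"dr": [0,0,0]},{"offset": [0.201,0,0.08],"dr": [0,0,0]},{"offset": [0.203,0,0.08],"dr": [0,0,0]},{"offset": [0.205,0,0.08],"dr": [0,0,0]},{"offset": [0.207,0,0.08],"dr": [0,0,0]},{"offset": [0.2085,0,0.08],"dr": [0,0,0]},{"offset": [0.2095,0,0.08],"dr": [0,0,0]},{"offset": [0.21,0,0.08],"dr": [0,0,0]}]}}

```text
time_s: 7.62
position: [0.4783, 0.0782, 0.008]
tcp_rot: [[0.25, 0.968, -0.0], [0.968, -0.25, 0.0], [-0.0, -0.0, -1.0]]
force: [0.2, -0.1, 0.2]
opening: 0.303
grasp_force: 0.0
```

```bash
python3 st.py
```

```text
t 7.62 pos [0.4783 0.0782 0.008 ] along,across [-0.0516 -0.0271] yaw 75.49 z [-1.e-04  0.e+00 -1.e+00] F [ 0.2 -0.1  0.2] op 0.303
```

Call:
{"name": "servo_tool", "arguments": {"targets": [{"offset": [0,0,0],"dr": [0,0,0]},{"offset": [-0.01,0,0],"dr": [0,0,0]},{"offset": [-0.03,0,-0.02],"dr": [0,0,0]},{"offset": [-0.06,0,-0.05],"dr": [0,0,0]},{"offset": [-0.09,0,-0.08],"dr": [0,0,0]},{"offset": [-0.13,0,-0.08],"dr": [0,0,0]},{"offset": [-0.17,0,-0.08],"dr": [0,0,0]},{"offset": [-0.21,0,-0.08],"dr": [0,0,0]},{"offset": [-0.21,0,-0.08],"dr": [0,0,0]},{"offset": [-0.21,0,-0.08],"dr": [0,0,0]}]}}

```text
time_s: 8.45
position: [0.425, -0.128, 0.0881]
tcp_rot: [[0.257, 0.967, 0.0], [0.967, -0.257, -0.0], [-0.0, 0.0, -1.0]]
force: [-0.0, 0.6, -0.2]
opening: 0.3
grasp_force: 0.0
```

```bash
python3 st.py; python3 prof.py pics/c4.png "[('thick hi',.019,-45,-25,-24,24),('thick lo',.019,-80,-60,-24,24)]"; python3 look2.py pics/c4.png | head -2
```

```text
t 8.45 pos [ 0.425  -0.128   0.0881] along,across [-0.0516 -0.2401] yaw 75.13 z [ 4.e-04 -2.e-04 -1.e+00] F [-0.   0.6 -0.2] op 0.3
thick hi
-24:209 -23:209 -22:209 -21:208 -20:207 -19:203 -18:197 -17:189 -16:182 -15:181 -14:186 -13:197 -12:209 -11:219 -10:226 -9:230 -8:232 -7:234 -6:234 -5:234 -4:235 -3:235 -2:235 -1:235 0:235 1:234 2:234 3:234 4:234 5:234 6:234 7:234 8:234 9:234 10:234 11:232 12:228 13:222 14:215 15:209 16:206 17:206 18:206 19:207 20:208 21:207 22:207 23:207
thick lo
-24:211 -23:211 -22:211 -21:210 -20:209 -19:206 -18:201 -17:193 -16:186 -15:182 -14:186 -13:195 -12:208 -11:218 -10:226 -9:230 -8:232 -7:234 -6:234 -5:235 -4:234 -3:234 -2:234 -1:234 0:235 1:235 2:235 3:234 4:234 5:234 6:234 7:234 8:234 9:234 10:233 11:232 12:228 13:223 14:217 15:213 16:211 17:210 18:210 19:210 20:210 21:210 22:210 23:210
z 0.004 along,across mm [  91.6 -107.7] ang -15.4 size mm [31.3 36.3]
z 0.004 along,across mm [-25.8   2. ] ang -0.9 size mm [ 25.5 240.5]
```

View pics/c4.png

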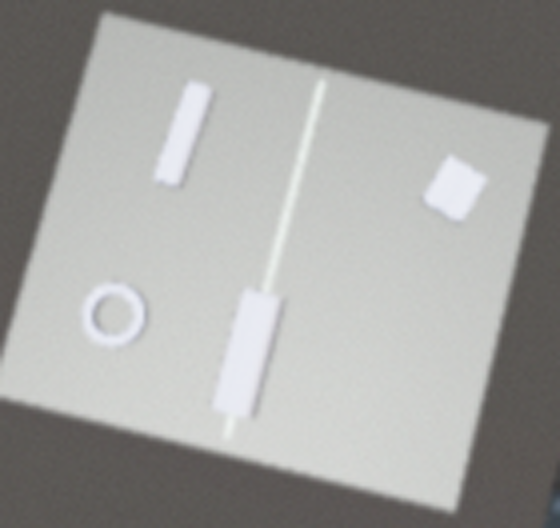

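The thick pin is parallel to the line and within about 2 mm of it. Next I'll move over to behind the slim pin.

Call:
{"name": "servo_tool", "arguments": {"targets": [{"offset": [0.036,0.0133,0],"dr": [0,0,0]},{"offset": [0.072,0.0266,0],"dr": [0,0,0]},{"offset": [0.108,0.04,0],"dr": [0,0,0]},{"offset": [0.144,0.0533,0],"dr": [0,0,0]},{"offset": [0.18,0.0666,0],"dr": [0,0,0]},{"offset": [0.216,0.08,0],"dr": [0,0,0]},{"offset": [0.252,0.0933,0],"dr": [0,0,0]},{"offset": [0.288,0.1066,0],"dr": [0,0,0]},{"offset": [0.324,0.12,0],"dr": [0,0,0]},{"offset": [0.35,0.13,0],"dr": [0,0,0]},{"offset": [0.357,0.1326,0],"dr": [0,0,0]},{"offset": [0.357,0.1326,0],"dr": [0,0,0]},{"offset": [0.357,0.1326,0.02],"dr": [0,0,0]},{"offset": [0.357,0.1326,0.045],"dr": [0,0,0]},{"offset": [0.357,0.1326,0.065],"dr": [0,0,0]},{"offset": [0.357,0.1326,0.077],"dr": [0,0,0]},{"offset": [0.357,0.1326,0.08],"dr": [0,0,0]},{"offset": [0.357,0.1326,0.08],"dr": [0,0,0]}]}}

```text
time_s: 10.05
position: [0.6418, 0.1867, 0.007]
tcp_rot: [[0.251, 0.968, -0.003], [0.968, -0.251, -0.001], [-0.001, -0.003, -1.0]]
force: [0.8, -0.0, 0.7]
opening: 0.295
grasp_force: 0.0
```

```bash
python3 st.py
```

```text
t 10.05 pos [0.6418 0.1867 0.007 ] along,across [0.0796 0.1188] yaw 75.48 z [-3.3e-03 -5.0e-04 -1.0e+00] F [ 0.8 -0.   0.7] op 0.295
```

Call:
{"name": "servo_tool", "arguments": {"targets": [{"offset": [-0.004,0,0],"dr": [0,0,0]},{"offset": [-0.008,0,0],"dr": [0,0,0]},{"offset": [-0.01,0,0],"dr": [0,0,0]},{"offset": [-0.012,0,0],"dr": [0,0,0]},{"offset": [-0.014,0,0],"dr": [0,0,0]},{"offset": [-0.016,0,0],"dr": [0,0,0]},{"offset": [-0.018,0,0],"dr": [0,0,0]},{"offset": [-0.02,0,0],"dr": [0,0,0]},{"offset": [-0.022,0,0],"dr": [0,0,0]},{"offset": [-0.024,0,0],"dr": [0,0,0]},{"offset": [-0.026,0,0],"dr": [0,0,0]},{"offset": [-0.028,0,0],"dr": [0,0,0]},{"offset": [-0.03,0,0],"dr": [0,0,0]},{"offset": [-0.032,0,0],"dr": [0,0,0]},{"offset": [-0.034,0,0],"dr": [0,0,0]},{"offset": [-0.036,0,0],"dr": [0,0,0]},{"offset": [-0.038,0,0],"dr": [0,0,0]},{"offset": [-0.04,0,0],"dr": [0,0,0]},{"offset": [-0.042,0,0],"dr": [0,0,0]},{"offset": [-0.044,0,0],"dr": [0,0,0]}]}}

```text
time_s: 11.72
position: [0.6324, 0.1444, 0.008]
tcp_rot: [[0.251, 0.968, -0.0], [0.968, -0.251, 0.0], [0.0, -0.0, -1.0]]
force: [0.2, -0.5, 0.2]
opening: 0.302
grasp_force: 0.1
```

Call:
{"name": "servo_tool", "arguments": {"targets": [{"offset": [-0.002,0,0],"dr": [0,0,0]},{"offset": [-0.004,0,0],"dr": [0,0,0]},{"offset": [-0.006,0,0],"dr": [0,0,0]},{"offset": [-0.008,0,0],"dr": [0,0,0]},{"offset": [-0.01,0,0],"dr": [0,0,0]},{"offset": [-0.012,0,0],"dr": [0,0,0]},{"offset": [-0.014,0,0],"dr": [0,0,0]},{"offset": [-0.016,0,0],"dr": [0,0,0]},{"offset": [-0.018,0,0],"dr": [0,0,0]},{"offset": [-0.02,0,0],"dr": [0,0,0]},{"offset": [-0.022,0,0],"dr": [0,0,0]},{"offset": [-0.024,0,0],"dr": [0,0,0]},{"offset": [-0.026,0,0],"dr": [0,0,0]},{"offset": [-0.028,0,0],"dr": [0,0,0]},{"offset": [-0.03,0,0],"dr": [0,0,0]},{"offset": [-0.032,0,0],"dr": [0,0,0]},{"offset": [-0.034,0,0],"dr": [0,0,0]},{"offset": [-0.036,0,0],"dr": [0,0,0]},{"offset": [-0.037,0,0],"dr": [0,0,0]},{"offset": [-0.038,0,0],"dr": [0,0,0]}]}}

```text
time_s: 13.38
position: [0.6229, 0.1076, 0.0081]
tcp_rot: [[0.251, 0.968, 0.0], [0.968, -0.251, 0.0], [0.0, 0.0, -1.0]]
force: [0.7, -0.4, 0.2]
opening: 0.299
grasp_force: 0.0
```

```bash
python3 st.py;  python3 - <<'E'
from h import *
c=viewer.capture('side'); cv2.imwrite('pics/s5.png',cv2.resize(c['color'][150:240,180:320,::-1],None,fx=5,fy=5,interpolation=cv2.INTER_CUBIC))
E
```

```text
t 13.38 pos [0.6229 0.1076 0.0081] along,across [0.0811 0.0375] yaw 75.48 z [ 0.  0. -1.] F [ 0.7 -0.4  0.2] op 0.299
```

View pics/s5.png

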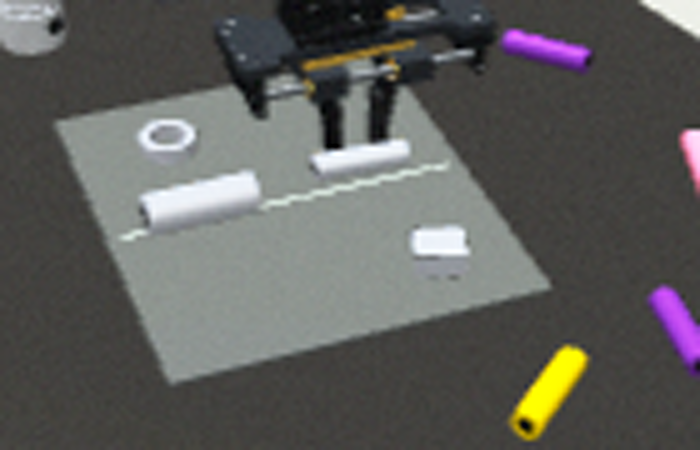

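The slim pin at (360,157) is being pushed squarely by both fingers, and the thick pin sits on the line. About 15 mm remains.

Call:
{"name": "servo_tool", "arguments": {"targets": [{"offset": [-0.001,0,0],"dr": [0,0,0]},{"offset": [-0.003,0,0],"dr": [0,0,0]},{"offset": [-0.005,0,0],"dr": [0,0,0]},{"offset": [-0.007,0,0],"dr": [0,0,0]},{"offset": [-0.009,0,0],"dr": [0,0,0]},{"offset": [-0.011,0,0],"dr": [0,0,0]},{"offset": [-0.0125,0,0],"dr": [0,0,0]},{"offset": [-0.0135,0,0],"dr": [0,0,0]},{"offset": [-0.0145,0,0],"dr": [0,0,0]},{"offset": [-0.015,0,0],"dr": [0,0,0]},{"offset": [-0.015,0,0],"dr": [0,0,0]},{"offset": [-0.005,0,0],"dr": [0,0,0]},{"offset": [0.015,0,-0.02],"dr": [0,0,0]},{"offset": [0.04,0,-0.05],"dr": [0,0,0]},{"offset": [0.07,0,-0.08],"dr": [0,0,0]},{"offset": [0.1,0,-0.08],"dr": [0,0,0]},{"offset": [0.14,0,-0.08],"dr": [0,0,0]},{"offset": [0.18,0,-0.08],"dr": [0,0,0]},{"offset": [0.2,0,-0.08],"dr": [0,0,0]},{"offset": [0.2,0,-0.08],"dr": [0,0,0]}]}}

```text
time_s: 15.1
position: [0.6734, 0.308, 0.0884]
tcp_rot: [[0.245, 0.969, 0.003], [0.969, -0.245, 0.003], [0.004, 0.002, -1.0]]
force: [-0.3, 0.2, -1.0]
opening: 0.302
grasp_force: 0.0
```

```bash
python3 st.py; python3 prof.py pics/c6.png "[('line',.004,0,35,-8,8),('slim hi',.014,85,105,-20,20),('slim lo',.014,55,75,-20,20),('thick',.019,-80,-20,-20,20)]"
```

```text
t 15.1 pos [0.6734 0.308  0.0884] along,across [0.0799 0.2441] yaw 75.8 z [ 0.0032  0.0029 -1.    ] F [-0.3  0.2 -1. ] op 0.302
line
-8:218 -7:218 -6:219 -5:222 -4:225 -3:230 -2:236 -1:240 0:242 1:241 2:237 3:232 4:227 5:222 6:219 7:218
slim hi
-20:212 -19:212 -18:212 -17:212 -16:212 -15:210 -14:207 -13:204 -12:201 -11:202 -10:207 -9:217 -8:227 -7:234 -6:238 -5:240 -4:241 -3:241 -2:241 -1:241 0:242 1:242 2:242 3:242 4:242 5:242 6:241 7:239 8:234 9:226 10:219 11:214 12:211 13:210 14:210 15:211 16:212 17:212 18:211 19:211
slim lo
-20:215 -19:215 -18:215 -17:215 -16:215 -15:215 -14:214 -13:213 -12:210 -11:206 -10:203 -9:204 -8:209 -7:218 -6:227 -5:235 -4:239 -3:241 -2:241 -1:241 0:241 1:241 2:241 3:242 4:242 5:242 6:242 7:242 8:241 9:238 10:233 11:226 12:220 13:216 14:214 15:213 16:214 17:214 18:214 19:214
thick
-20:221 -19:219 -18:215 -17:208 -16:201 -15:198 -14:202 -13:212 -12:222 -11:230 -10:236 -9:239 -8:241 -7:242 -6:242 -5:242 -4:242 -3:242 -2:242 -1:242 0:242 1:242 2:242 3:242 4:242 5:241 6:241 7:241 8:242 9:242 10:242 11:240 12:238 13:233 14:228 15:224 16:222 17:221 18:221 19:221
```

View pics/c6.png

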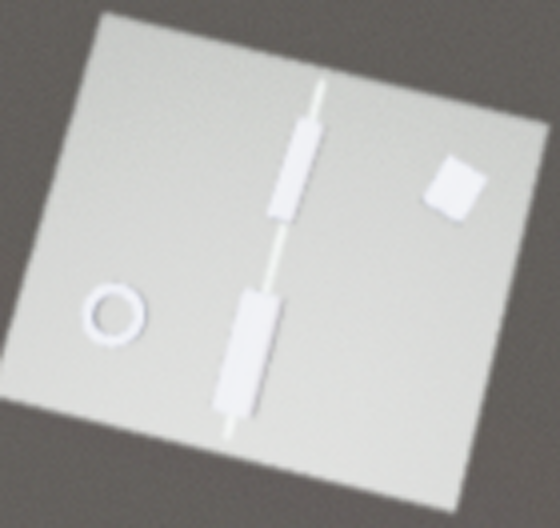

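Both pins lie on the line. The slim pin is centred to about 1 mm and roughly 4° off, within tolerance. I'll check that it's at rest and then hand in.

```bash
python3 - <<'E'
from rig import viewer
[viewer.capture('side') for _ in range(8)]
E
python3 prof.py /tmp/z.png "[('slim hi',.014,85,105,-14,14),('slim lo',.014,55,75,-14,14)]"
```

```text
slim hi
-14:208 -13:204 -12:201 -11:201 -10:207 -9:216 -8:226 -7:234 -6:238 -5:240 -4:241 -3:241 -2:241 -1:241 0:241 1:241 2:242 3:242 4:242 5:242 6:241 7:239 8:233 9:226 10:218 11:213 12:211 13:211
slim lo
-14:214 -13:213 -12:210 -11:206 -10:203 -9:203 -8:209 -7:218 -6:228 -5:235 -4:239 -3:241 -2:241 -1:241 0:241 1:241 2:241 3:241 4:242 5:242 6:242 7:242 8:241 9:238 10:233 11:226 12:220 13:216
```

```bash
python3 -c "
from rig import ticket
print(ticket.hand_in())"
```

```text
the job is handed in; nothing more can be done
None
```

The job is handed in, though no verdict came back: by my last measurements both pins lie at rest on the line, each within about 2 mm of it, the thick pin parallel and the slim pin about 4° off (limit 7°), and nothing else was touched as far as the pictures show.

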